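# Hold a sample flask down in the sprung cradle

### The arm

A 6-joint arm with a two-finger parallel gripper is mounted at the origin on a cart in front of the work surface, level with it; the furniture and walls round the work are solid. World frame = base frame: x ahead of the robot, y to its left, z up, the work surface at z = 0. Lengths are in m, angles in rad, forces in N, time in s.
With the tool pointing down it reaches from about 0.35 to 0.775 m from the base axis. Payload 5.5 kg.
Tool frame: the origin (TCP) lies midway between the tips of the shut fingers; the grasp point (between the pads) lies 19 mm behind it; z points along the fingers, y is the line along which they close (so a half turn about z gives the same grasp; the last joint's range is limited). The gripper opens to 85 mm and grips with 20 to 120 N. Pads are 22 mm wide; open, the fingers measure 114 mm over their backs; the gripper's body (76 mm by 85 mm) begins 54 mm behind the grasp point. The pads swing forward as they close: fully open they stand 13 mm farther back than shut.
Start: joints at [1.184, 0.313, 0.046, 1.304, 0, 1.431], TCP at [0.14, 0.558, 0.231] pointing down, gripper open.
Joint ranges: [-2.76, 2.76], [-0.86, 1.69], [-1.03, 1.26], [-2.2, 2.34], [-1.47, 1.5], [-3.14, 3.14]. Speed limits (rad/s): [2.57, 2.57, 3.14, 3.14, 3.14, 3.14].

### API

Orientations are given as a unit quaternion [w, x, y, z].
In Python, from workcell import telemetry, imaging, env gives the robot as it stands. The module is installed in compiled form; this text tells all that it offers.
- The arm moves only by the tool step_arm, never from a script. Its argument "moves" is a list of rows, each a list of 3 entries, a list of its own where there are three numbers: the shift along the tool's x, y, z in mm, then the turn, a rotation vector about the tool's x, y, z in rad, then the finger opening in mm, from 0 to 85.4. A call has 1 to 8 rows; each row is the pose to reach, as a shift and turn from the pose commanded when the call began, along the tool's axes at that moment; what a row does not reach only later rows make up. A row lasts 1/12 s, in which the tool goes at most 41.7 mm and 7.16 degrees, less where a joint would pass 70% of its speed; a pose out of reach is approached as far as the arm can. A call with a gripper value outside its range is refused whole. The fingers move at their own pace and stop on an object; "grip_force" is the grip in N (left out, the last holds). Time passes only in rows, so rows that repeat a pose let the fingers close. It gives the time, the measured TCP pose, the force, the opening and the grip force at its end, in the units of the state.
- telemetry.get_state(): the state, without advancing time (a new reading comes with each control period).
- imaging.read_camera(name): name is "side" or "top"; returns the picture (400x640x3 uint8, red, green, blue); there is no depth.
- imaging.camera_params(name): a dict with "camera_matrix" (3x3 intrinsics, pixels), "D" ([k1, k2, p1, p2, k3] as OpenCV has them; the pictures are not rectified), "pose" (4x4, takes a point from camera to world coordinates). Camera axes: x right, y up, looking along -z (the intrinsics and any distortion apply to the point x, -y, -z); pixel columns grow to the right and rows downward; lengths in m; the calibration is good to about 2 mm. A picture is of the moment at which its call begins. camera_params takes no time and is no camera call.
- env.hand_in(): hands the job in; it is judged then, once.
The state is a dict: "clock": time; "joint_pos": joint angles; "qvel": joint speeds; "tau": joint torques, N m; "tcp_pos": TCP position; "orientation": TCP orientation; "wrist_force": force on the tool from outside, world axes, zero at the start; "ft_torque": the same for the moment, N m; "finger_gap": finger opening in m; "grip_force": force on a finger pad.
Only numpy, scipy, OpenCV 4.12 (cv2) and the standard library are available. Lean on these libraries where they do the work, as an engineer would, in place of code of your own. Each camera call takes 0.05 s, during which the arm holds its last target. There are 200 camera calls.

### The job

Prepare the assay sample for its reading: pick up the metal scoop, pour all six beads from it into the open round flask, and set the scoop back down upright on the table. Then put the flask upright into the sprung ring cradle, press it down until the ring is on its stop, and finish while still gripping the flask and holding it pressed down; the springs push it back up if you let go. Leave the other things on the table where they are.

Things in the scene. Friction and masses are not known exactly. Their poses are not given: they have to be found in the camera images.
- scoop: Bare aluminium pouring scoop, open on top, 96 mm long, 50 mm wide, up to 48 mm high, 0.14 kg, standing on the table with the beads in it. Origin: on its underside, 10 mm behind the foot of the spout ramp; z up, -x to the spout. Box-shaped rear part from x = -10 to +44 mm, walls 2.5 mm thick and 40 mm high
- scoop_grip (a point): Point in the scoop between its two flat parallel side walls (outer faces 50 mm apart, at y = +-25 mm), at x = +5, z = 27 mm in the scoop's frame: grip here across the walls, from above
- scoop_lip (a point): Middle of the spout's edge, at x = -52, z = 32 mm in the scoop's frame. From x = -10 mm the floor rises to it as a ramp at 35 degrees between 20 mm high side walls, 45 mm apart, open at the end. Beads roll out over it once the scoop is tipped spout-down by more than 35 degrees; 50 to 60 degrees empties it
- bead_0: Round brass-coloured metal bead, 14 mm diameter, 25 g, one of six alike lying loose in the scoop; origin at its centre
- bead_1: Round brass-coloured metal bead, 14 mm diameter, 25 g, one of six alike lying loose in the scoop; origin at its centre
- bead_2: Round brass-coloured metal bead, 14 mm diameter, 25 g, one of six alike lying loose in the scoop; origin at its centre
- bead_3: Round brass-coloured metal bead, 14 mm diameter, 25 g, one of six alike lying loose in the scoop; origin at its centre
- bead_4: Round brass-coloured metal bead, 14 mm diameter, 25 g, one of six alike lying loose in the scoop; origin at its centre
- bead_5: Round brass-coloured metal bead, 14 mm diameter, 25 g, one of six alike lying loose in the scoop; origin at its centre
- flask: Plain steel round-bodied flask, 95 mm high, 0.18 kg, open on top, standing on its flat 36 mm foot. Origin: centre of its underside, z up. Ball-shaped belly 70 mm in diameter centred 30 mm up; above it a straight cylindrical neck of 58 mm outer diameter from 52 to 95 mm height, wall 2.5 mm (53 mm wide inside, rim rolled 3 mm thick). Grip across the neck from above, about 72 mm up
- flask_mouth (a point): Centre of the flask's mouth, 95 mm above its underside
- flask_belly (a point): Centre of the flask's belly, 30 mm above its underside; a bead that is in the flask is nearer to it than 40 mm
- cradle: Ring cradle fixed to the table: a dark round base of 116 mm diameter and 12 mm thickness with three guide posts (up to 56 mm high, 47 mm from the middle) that carry a sprung aluminium ring. Origin: centre of its underside, z up
- ring_seat (a point): Centre of the ring's upper face, 46 mm above the table when the ring is up; moves with the ring. The ring is 80 mm outside with a hole of 56 mm; the belly of the flask rests on the hole's upper edge with the flask's underside about 9 mm below this point, and centres itself there
- ring (a joint): How far the ring is pressed down, in m: 0 up, 0.015 on its stop. Springs: it begins to move at about 5 N and takes about 12.5 N at the stop; the filled flask's own weight (about 3.3 N) does not move it
- weight_200: Bystander: brassy check weight with a knob, 29 mm diameter, 46 mm high; origin at its underside
- reference_disc: Bystander: flat black puck, 40 mm diameter, 12 mm high; origin at its underside
- battery_pack: Bystander: black battery block 44 x 87 x 22 mm; origin at its underside
- acid_22: Bystander: brown dropper bottle, 29 mm diameter, 81 mm high; origin at its underside
- mug: Bystander: white mug with handle, 92 mm wide, 95 mm high; origin at its underside
- small_carton: Bystander: taped cardboard carton 68 x 110 x 50 mm; origin at its underside
There are look-alikes about, which are no part of the job. Leave any purple look-alike of the scoop alone.

How it is judged:
On the way, in this order (a step that is already met when the one before it is completed fails the run):
1. all six beads have been poured into the upright flask from the scoop in the gripper (distance between each of bead_0, bead_1, bead_2, bead_3, bead_4, bead_5 and flask_belly below 0.04 m and angle between flask's own z axis and vertical below 0.2 rad and contact force between the fingers and scoop above 1 N), for 0.2 s.
2. the scoop stands upright on the table again, let go, with the beads still in the flask (contact force between the fingers and scoop below 0.2 N and angle between scoop's own z axis and vertical below 0.15 rad and height (world z) of scoop below 0.012 m and linear speed of scoop below 0.02 m/s and distance between each of bead_0, bead_1, bead_2, bead_3, bead_4, bead_5 and flask_belly below 0.04 m), for 0.2 s.
At the end, for the whole second after the job is handed in: Fingers hold the flask upright (7 deg), centred in the ring (6 mm), pressing it over 6 N, ring at least 12 of 15 mm down, fingers and arm off the cradle; all six beads within 40 mm of the belly centre; scoop upright on the table, released, at rest; all for the last second (all of step 2 and value of joint ring above 0.012 m and contact force between flask and cradle above 6 N and contact force between the fingers and flask above 2 N and contact force between each of the arm, the fingers and cradle below 1 N and horizontal distance between flask and ring_seat below 0.006 m and angle between flask's own z axis and vertical below 0.12 rad and z of flask in the frame of ring_seat below -0.005 m); the arm keeps its last pose, push and grip.
It fails at once if one of the bystanders is moved by more than 3 cm (distance of any of weight_200, reference_disc, battery_pack, acid_22, mug, small_carton from where it was at the start of the episode above 0.03 m).
It also fails if it takes over 67 s, if anything falls off the work surface, if the arm or the gripper's body presses on something with over 40 N, if the wrist force passes 120 N, or if a joint passes its speed limit or range.

## Working session

There is one attempt and no reset: what is moved stays moved. The work goes in short steps, Python scripts to look and compute and a tool call to move; the robot and the scene stay as the last step left them, time stands still between calls to the robot, and variables do not carry over. Pictures are saved under pics/ and viewed, at most 10 in all, crops included, and the job is handed in when it is done.

Besides the shell and the picture viewer there is one more tool, called after "Request:" by a JSON object that holds its "api" and its "payload". step_arm: Moves the arm, as the interface text tells. Its arguments: {"type":"object","properties":{"moves":{"type":"array"},"grip_force":{"type":"number"}},"required":["moves"]}

```bash
mkdir -p pics
python3 - <<'E'
from workcell import telemetry, imaging
import cv2,numpy as np
for n in("side","top"):
    cv2.imwrite(f"pics/{n}0.png",imaging.read_camera(n)[:,:,::-1]);p=imaging.camera_params(n);print(n,p["camera_matrix"],p["D"],np.round(p["pose"],3))
print(telemetry.get_state())
E
```

```text
side [[362.43398099   0.         310.93813958]
 [  0.         362.43398099 192.65348081]
 [  0.           0.           1.        ]] [-0.04437086  0.          0.          0.          0.        ] [[-0.999 -0.009  0.052  0.6  ]
 [ 0.05  -0.454  0.89   0.885]
 [ 0.015  0.891  0.454  0.56 ]
 [ 0.     0.     0.     1.   ]]
top [[384.53440551   0.         317.38333054]
 [  0.         384.53440551 200.51463357]
 [  0.           0.           1.        ]] [-0.0444896  0.         0.         0.         0.       ] [[ 0.025  0.986 -0.167  0.377]
 [-0.999  0.029  0.017  0.005]
 [ 0.022  0.166  0.986  1.141]
 [ 0.     0.     0.     1.   ]]
{'clock': 0.1, 'joint_pos': array([1.18439531e+00, 3.13900204e-01, 4.51014153e-02, 1.30361291e+00,
       2.99761077e-06, 1.43118795e+00]), 'qvel': array([-0.00073087, -0.00192358,  0.0029893 , -0.00134516,  0.00093954,
       -0.00047097]), 'tau': array([ 2.23644718e-03, -4.81724346e+01,  2.99245030e+01,  1.27137074e-02,
       -1.60991858e-04, -3.76708424e-07]), 'tcp_pos': array([0.14030918, 0.55714806, 0.23051594]), 'orientation': array([-2.11431565e-04,  1.23083367e-01,  9.92396006e-01, -7.79521051e-04]), 'wrist_force': array([-0.55770346,  0.41287942, -1.07548207]), 'ft_torque': array([ 0.00803407,  0.01143323, -0.02459695]), 'grip_force': 0.0, 'finger_gap': 0.08538877187192863}
```

View pics/top0.png

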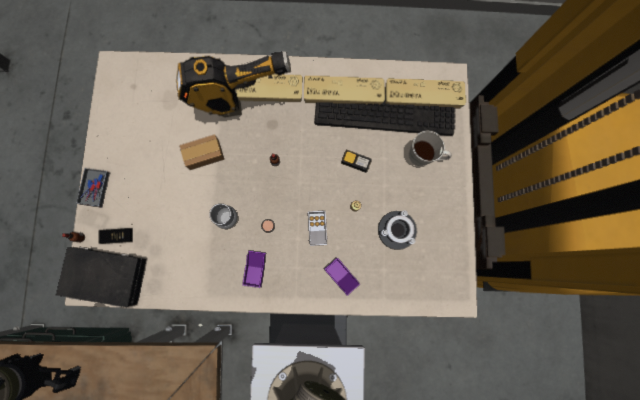

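View pics/side0.png

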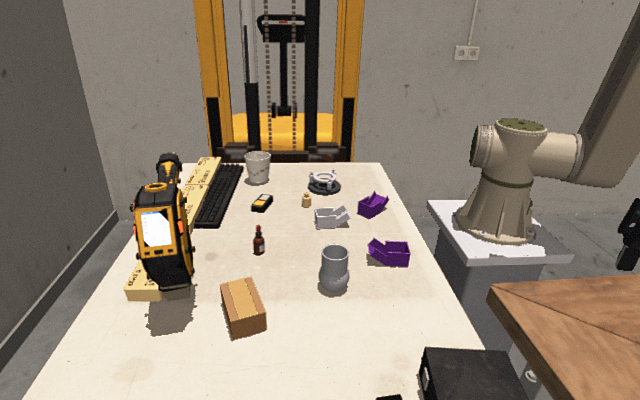

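The top view shows three scoop-shaped things: a bare metal one at (317,227) with beads in it, and purple ones at (255,268) and (341,276). The metal one fits the description. The flask is at (223,215), the cradle at (398,230). I'll confirm these in an enlarged crop.

```bash
cat > h.py <<'E'
import cv2,numpy as np
from workcell import telemetry, imaging
def ray(n,uv):
    p=imaging.camera_params(n);P=np.array(p["pose"])
    u=cv2.undistortPoints(np.array([[uv]],float),np.array(p["camera_matrix"]),np.array(p["D"]))[0,0]
    return P[:3,3],P[:3,:3]@np.array([u[0],-u[1],-1])
def at(n,uv,z):
    o,d=ray(n,uv);return o+d*(z-o[2])/d[2]
def proj(n,X):
    p=imaging.camera_params(n);P=np.array(p["pose"])
    c=(np.atleast_2d(X)-P[:3,3])@P[:3,:3]*[1,-1,-1]
    return cv2.projectPoints(c,np.zeros(3),np.zeros(3),np.array(p["camera_matrix"]),np.array(p["D"]))[0][:,0]
def crop(n,c0,r0,w,h,k):
    im=imaging.read_camera(n)[r0:r0+h,c0:c0+w,::-1]
    return cv2.resize(im,None,fx=k,fy=k,interpolation=cv2.INTER_CUBIC)
E
python3 - <<'E'
from h import *
a=imaging.read_camera("top")[:,:,::-1]; b=imaging.read_camera("side")[:,:,::-1]
r=lambda im,c,y,w,h,W,H:cv2.resize(im[y:y+h,c:c+w],(W,H),interpolation=cv2.INTER_CUBIC)
t=np.hstack([r(a,200,195,50,40,400,320),r(a,295,200,50,40,400,320)])
u=np.hstack([r(a,372,205,50,40,320,256),r(b,305,195,60,40,384,256)]);u=cv2.copyMakeBorder(u,0,0,0,800-704,0)
cv2.imwrite("pics/c1.png",np.vstack([t,u]))
E
```

```text
(no output)
```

View pics/c1.png

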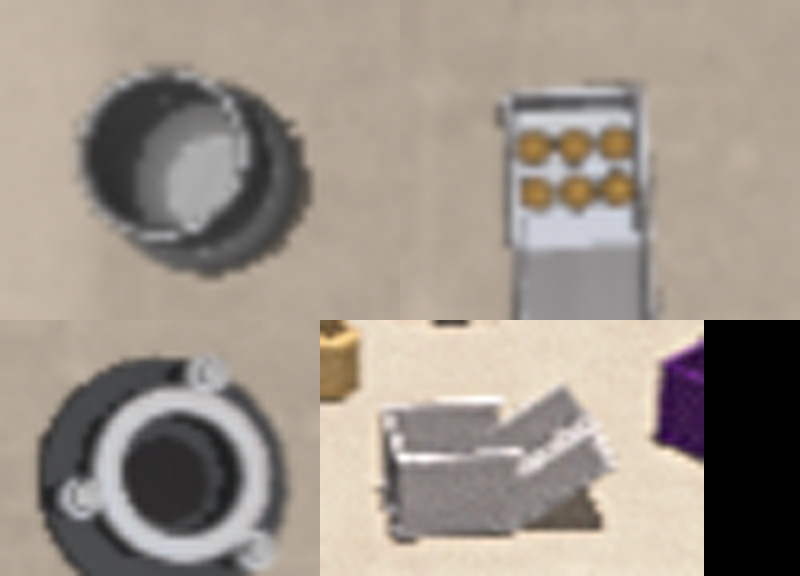

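The crops confirm it: the bare metal scoop holds six beads, with the rear of its box at top rows ~211 and its spout toward the robot. The flask rim centre is about (220.6,214) and the ring centre about (400.5,229).

Run:
```python
from h import *
from scipy.optimize import least_squares
print("flask",at("top",(220.2,213.6),.096),"ring",at("top",(400.1,228.6),.046))
obs=[("side",(44,25,0),(317,229)),("side",(-10,25,0),(335.5,228.1)),("side",(44,25,40),(317.3,216.9)),("side",(44,-25,40),(315.6,208.7)),("side",(-10,-25,40),(333.1,207.8)),
("top",(44,25,40),(308,211.2)),("top",(44,-25,40),(325.4,210.5))]
def f(q):
    c,s=np.cos(q[2]),np.sin(q[2]);r=[]
    for n,X,uv in obs:
        x=np.array(X)/1e3;r+=list(proj(n,[c*x[0]-s*x[1]+q[0],s*x[0]+c*x[1]+q[1],x[2]])[0]-uv)
    return r
s=least_squares(f,[.38,0,0],x_scale=[.1,.1,1],loss="soft_l1");print(s.x,np.round(np.reshape(f(s.x),(-1,2)),1))
# flask / ring cross check side: projected outlines
for nm,c,z,rr in(("flask",at("top",(220.2,213.6),.096),.095,.029),("ring",at("top",(400.1,228.6),.046),.046,.04)):
    t=np.linspace(0,6.28,60);P=np.c_[c[0]+rr*np.cos(t),c[1]+rr*np.sin(t),0*t+z]
    p=proj("side",P);print(nm,p.min(0),p.max(0))
im=imaging.read_camera("side")[:,:,::-1]
k=cv2.resize(im[160:300,295:375],None,fx=4,fy=4,interpolation=cv2.INTER_CUBIC);cv2.imwrite("pics/c2.png",k)
```

```text
flask [0.50992574 0.25179603 0.096     ] ring [ 0.48743269 -0.25362827  0.046     ]
[ 0.48825711 -0.01333779  0.04935236] [[-0.2 -0.3]
 [-0.  -0.2]
 [-0.2 -0.3]
 [-0.5 -0.8]
 [ 0.3 -0.6]
 [-0.5  0.1]
 [-0.6  0.4]]
flask [321.18014916 243.41918407] [348.13879136 259.50391809]
ring [313.11316734 170.64887326] [336.24296738 180.17790625]
```

View pics/c2.png

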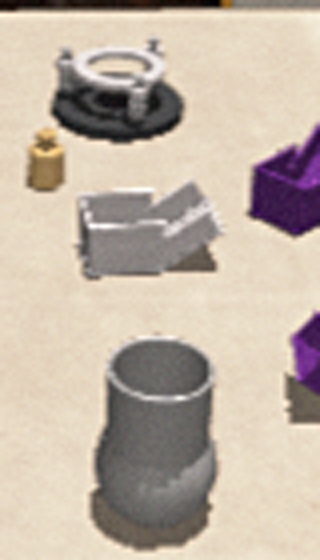

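The side view agrees with the top-view estimates (flask rim at cols 321–349, ring at cols 313–336). Next I plan the approach to the scoop.

```bash
cat >> h.py <<'E'
from scipy.spatial.transform import Rotation as R
def tool(yaw,tilt=0):   # yaw of scoop frame; tool x = -scoop x; tilt = spout down, rad
    return R.from_euler("z",yaw)*R.from_matrix(np.diag([-1,1,-1.]))*R.from_euler("y",-tilt)
def cur():
    s=telemetry.get_state();q=s["orientation"];return s["tcp_pos"],R.from_quat([q[1],q[2],q[3],q[0]])
def rel(targets):
    p,r=cur()
    for P,Q in targets:
        print(np.round(r.inv().apply(np.array(P)-p)*1e3,1).tolist(),np.round((r.inv()*Q).as_rotvec(),3).tolist())
SC=np.array([.4882,-.0135]);SY=.049
FL=np.array([.5095,.2515]);RG=np.array([.4875,-.2535])
E
python3 - <<'E'
from h import *
g=SC+5e-3*np.array([np.cos(SY),np.sin(SY)])
p,r=cur()
print(r.as_rotvec(),g)
rel([([*g,.15],tool(SY)),([*g,.008],tool(SY))])
E
```

```text
[-3.86680820e-01 -3.11747271e+00  1.26494714e-03] [ 0.493194  -0.0132551]
[-481.5, -467.1, 81.2] [-0.001, -0.0, -0.296]
[-481.6, -467.0, 223.2] [-0.001, -0.0, -0.296]
```

Request:
{"api": "step_arm", "payload": {"moves": [[[-240,-233,0],[0,0,-0.15],80],[[-240,-233,0],[0,0,-0.15],80],[[-240,-233,0],[0,0,-0.15],80],[[-240,-233,0],[0,0,-0.15],80],[[-240,-233,0],[0,0,-0.15],80],[[-240,-233,0],[0,0,-0.15],80],[[-240,-233,0],[0,0,-0.15],80],[[-240,-233,0],[0,0,-0.15],80]], "grip_force": 60}}

```text
clock: 0.92
tcp_pos: [0.3157, 0.273, 0.2315]
orientation: [0.0, 0.048, 0.999, 0.0]
wrist_force: [0.7, 0.9, 0.1]
finger_gap: 0.08
grip_force: 0.0
```

```bash
cat > a.py <<'E'
from h import *
g=SC+5e-3*np.array([np.cos(SY),np.sin(SY)])
s=telemetry.get_state();print(s["clock"],s["tcp_pos"],s["joint_pos"])
rel([([*g,.15],tool(SY)),([*g,.008],tool(SY))])
E
python3 a.py
```

```text
0.9167 [0.31571946 0.27297869 0.23148168] [ 5.20030609e-01  7.21638746e-03 -3.21326792e-01  1.24146221e+00
  2.95777706e-05  6.16219255e-01]
[-204.1, -267.9, 81.5] [0.0, 0.001, -0.145]
[-204.0, -268.0, 223.5] [0.0, 0.001, -0.145]
```

Request:
{"api": "step_arm", "payload": {"moves": [[[-204,-268,120],[0,0,-0.145],80],[[-204,-268,120],[0,0,-0.145],80],[[-204,-268,120],[0,0,-0.145],80],[[-204,-268,120],[0,0,-0.145],80],[[-204,-268,120],[0,0,-0.145],80],[[-204,-268,120],[0,0,-0.145],80],[[-204,-268,120],[0,0,-0.145],80],[[-204,-268,120],[0,0,-0.145],80]]}}

```text
clock: 1.58
tcp_pos: [0.4776, 0.0114, 0.1213]
orientation: [0.0, -0.024, 1.0, 0.0]
wrist_force: [0.4, 0.9, 0.1]
finger_gap: 0.08
grip_force: 0.0
```

Request:
{"api": "step_arm", "payload": {"moves": [[[-20,-27,12],[0,0,0],80],[[-20,-27,12],[0,0,0],80]]}}

```text
clock: 1.75
tcp_pos: [0.5012, -0.0173, 0.1076]
orientation: [0.0, -0.021, 1.0, -0.001]
wrist_force: [1.3, -0.6, 1.1]
finger_gap: 0.0797
grip_force: 0.0
```

```bash
python3 a.py
```

```text
1.75 [ 0.50115414 -0.01734018  0.10755913] [-0.1940392   0.24663053 -0.35993011  0.96341389 -0.00126682 -0.2366271 ]
[7.8, 4.4, -42.5] [-0.001, 0.0, -0.006]
[7.8, 4.6, 99.5] [-0.001, 0.0, -0.006]
```

Request:
{"api": "step_arm", "payload": {"moves": [[[8,4,30],[0,0,0],80],[[8,4,45],[0,0,0],80],[[8,4,45],[0,0,0],80],[[8,4,45],[0,0,0],80]]}}

```text
clock: 2.08
tcp_pos: [0.4891, -0.0087, 0.0644]
orientation: [-0.001, -0.024, 1.0, 0.0]
wrist_force: [0.5, 0.3, 0.6]
finger_gap: 0.0798
grip_force: 0.0
```

```bash
python3 a.py
python3 - <<'E'
from h import *
a=crop("top",280,180,80,75,5);b=crop("side",290,180,80,75,5)
cv2.imwrite("pics/c3.png",np.hstack([a,b]))
E
```

```text
2.0833 [ 0.48911854 -0.00867391  0.06438762] [-1.82100861e-01  2.70750951e-01 -4.47818602e-01  8.54328065e-01
  1.56450074e-04 -2.30517818e-01]
[-3.7, -4.7, -85.6] [0.001, -0.002, -0.001]
[-4.0, -4.8, 56.4] [0.001, -0.002, -0.001]
```

View pics/c3.png

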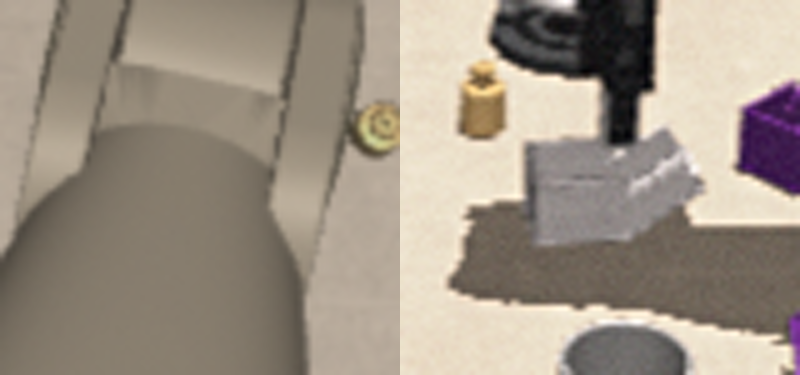

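The hand is directly over the scoop: in the side view the finger is at about (334,207) above the wall. I correct by 4 and 5 mm, then descend.

Request:
{"api": "step_arm", "payload": {"moves": [[[-4,-5,0],[0,0,0],80],[[-4,-5,25],[0,0,0],80],[[-4,-5,50],[0,0,0],80],[[-4,-5,55],[0,0,0],80],[[-4,-5,55],[0,0,0],80],[[-4,-5,55],[0,0,0],80]]}}

```text
clock: 2.68
tcp_pos: [0.4949, -0.014, 0.0107]
orientation: [0.0, -0.024, 1.0, -0.0]
wrist_force: [-0.6, -0.3, 1.7]
finger_gap: 0.0801
grip_force: 0.0
```

```bash
python3 a.py
```

```text
2.6833 [ 0.4948992  -0.0139696   0.01065648] [-1.90537476e-01  3.44866048e-01 -5.01487718e-01  7.23810084e-01
  3.50668204e-05 -2.38883608e-01]
[1.6, 0.8, -139.3] [-0.0, 0.001, -0.001]
[1.7, 0.8, 2.7] [-0.0, 0.001, -0.001]
```

Request:
{"api": "step_arm", "payload": {"moves": [[[1,1,6],[0,0,0],80],[[1,1,6],[0,0,0],60],[[1,1,6],[0,0,0],40],[[1,1,6],[0,0,0],40],[[1,1,6],[0,0,0],40],[[1,1,6],[0,0,0],40],[[1,1,6],[0,0,0],40],[[1,1,6],[0,0,0],40]], "grip_force": 60}}

```text
clock: 3.35
tcp_pos: [0.4939, -0.0133, 0.0048]
orientation: [0.001, -0.024, 1.0, -0.0]
wrist_force: [-1.3, -1.4, 5.8]
finger_gap: 0.049
grip_force: 63.0
```

```bash
python3 a.py
```

```text
3.35 [ 0.49390767 -0.01327041  0.00477896] [-1.89154326e-01  3.50620683e-01 -5.11369375e-01  7.07137242e-01
 -5.49823108e-04 -2.37336535e-01]
[0.5, -0.1, -145.2] [-0.001, 0.001, -0.001]
[0.7, 0.0, -3.2] [-0.001, 0.001, -0.001]
```

Gripped (gap 49 mm, 63 N). Now the lift and carry to the pre-pour pose.

```bash
cat >> h.py <<'E'
LT=np.array([.0577,0,-.0272]) # lip in tool frame
def lipose(back,z,yaw,tilt):
    Q=tool(yaw,np.radians(tilt));l=np.array([FL[0]+back*np.cos(yaw),FL[1]+back*np.sin(yaw),z])
    return l-Q.apply(LT),Q
E
cat > b.py <<'E'
from h import *
s=telemetry.get_state();print(s["clock"],s["tcp_pos"],s["joint_pos"],s["finger_gap"])
t=[lipose(.008,.19,.3,0)]+[lipose(.008,z,.3,a) for a,z in((10,.17),(20,.13),(30,.108))]
for P,Q in t:print(P)
rel(t)
E
python3 b.py
```

```text
3.35 [ 0.49390767 -0.01327041  0.00477896] [-1.89154326e-01  3.50620683e-01 -5.11369375e-01  7.07137242e-01
 -5.49823108e-04 -2.37336535e-01] 0.04904622698301542
[0.57226561 0.27091568 0.1628    ]
[0.57594044 0.27205244 0.15323273]
[0.57782873 0.27263655 0.12417492]
[0.57787311 0.27265028 0.11329411]
[-92.2, 279.9, -158.1] [-0.001, 0.001, -0.252]
[-95.9, 280.9, -148.6] [-0.023, -0.172, -0.251]
[-97.8, 281.4, -119.5] [-0.045, -0.346, -0.249]
[-97.8, 281.4, -108.6] [-0.067, -0.519, -0.246]
```

Request:
{"api": "step_arm", "payload": {"moves": [[[0,0,-10],[0,0,0],40],[[0,0,-30],[0,0,0],40],[[0,0,-55],[0,0,0],40],[[0,0,-85],[0,0,0],40],[[0,0,-115],[0,0,0],40],[[0,0,-145],[0,0,0],40],[[0,0,-155],[0,0,0],40],[[0,0,-155],[0,0,0],40]]}}

```text
clock: 4.02
tcp_pos: [0.4951, -0.0131, 0.1618]
orientation: [0.003, -0.024, 1.0, -0.0]
wrist_force: [0.3, -0.8, -3.3]
finger_gap: 0.049
grip_force: 62.8
```

```bash
python3 b.py
```

```text
4.0167 [ 0.49510708 -0.01313552  0.16175734] [-1.88937320e-01  1.88994968e-01 -2.91611112e-01  1.08443152e+00
  2.89423591e-04 -2.37269974e-01] 0.04904516814629765
[0.57226561 0.27091568 0.1628    ]
[0.57594044 0.27205244 0.15323273]
[0.57782873 0.27263655 0.12417492]
[0.57787311 0.27265028 0.11329411]
[-90.8, 280.0, -0.8] [-0.002, 0.006, -0.252]
[-94.5, 281.0, 8.8] [-0.024, -0.168, -0.251]
[-96.2, 281.5, 37.8] [-0.046, -0.342, -0.249]
[-96.2, 281.5, 48.7] [-0.068, -0.515, -0.245]
```

Request:
{"api": "step_arm", "payload": {"moves": [[[-2,7,0],[0,0,0],40],[[-7,22,0],[0,0,-0.02],40],[[-14,44,0],[0,0,-0.05],40],[[-23,70,0],[0,0,-0.08],40],[[-32,98,0],[0,0,-0.11],40],[[-41,126,0],[0,0,-0.14],40],[[-50,154,0],[0,0,-0.16],40],[[-59,182,0],[0,0,-0.18],40]]}}

```text
clock: 4.68
tcp_pos: [0.5416, 0.1734, 0.1555]
orientation: [-0.003, -0.114, 0.993, 0.0]
wrist_force: [0.3, 0.1, -3.4]
finger_gap: 0.0494
grip_force: 62.8
```

Request:
{"api": "step_arm", "payload": {"moves": [[[-9,28,0],[0,0,-0.02],40],[[-17,52,0],[0,0,-0.04],40],[[-23,72,0],[0,0,-0.06],40],[[-28,86,0],[0,0,-0.07],40],[[-31,94,0],[0,0,-0.07],40],[[-32,98,0],[0,0,-0.07],40],[[-32,98,0],[0,0,-0.07],40],[[-32,98,0],[0,0,-0.07],40]]}}

```text
clock: 5.35
tcp_pos: [0.5521, 0.2736, 0.1583]
orientation: [-0.001, -0.148, 0.989, -0.0]
wrist_force: [0.5, -1.3, -3.0]
finger_gap: 0.0493
grip_force: 62.9
```

```bash
python3 b.py
python3 - <<'E'
from h import *
a=crop("top",190,185,80,75,5);b=crop("side",290,180,80,90,5)[:375]
cv2.imwrite("pics/c4.png",np.hstack([a,b]))
E
```

```text
5.35 [0.55210893 0.27364424 0.15826328] [ 3.30134707e-01  4.22072629e-01  2.46327432e-02  1.17450231e+00
 -3.67474055e-04  3.27377176e-02] 0.04933593775417887
[0.57226561 0.27091568 0.1628    ]
[0.57594044 0.27205244 0.15323273]
[0.57782873 0.27263655 0.12417492]
[0.57787311 0.27265028 0.11329411]
[-18.5, -8.5, -4.6] [-0.0, -0.001, -0.003]
[-22.3, -8.5, 5.0] [-0.001, -0.176, -0.003]
[-24.3, -8.5, 34.1] [-0.001, -0.35, -0.003]
[-24.4, -8.5, 44.9] [-0.001, -0.525, -0.002]
```

View pics/c4.png

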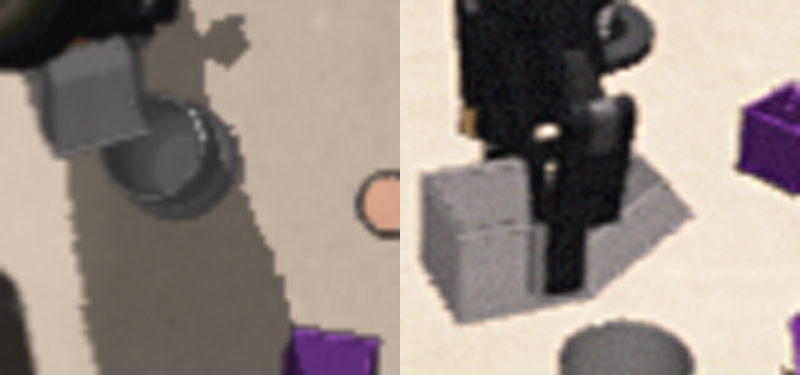

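The scoop is held level. Its lip's edge runs from top pixels (201,216) to (219,211), with the flask mouth to the lower right. I'll compare the seen lip with the calculated one.

```bash
python3 b.py
python3 - <<'E'
from h import *
p,r=cur();l=p+r.apply(LT);print(l,proj("top",[l]),proj("side",[l]))
print(at("top",(210.0,213.8),l[2]))
for d in(.0225,-.0225):print(proj("top",[l+r.apply([0,d,0])]),proj("side",[l+r.apply([0,d,0])]))
E
```

```text
5.45 [0.55240064 0.27333128 0.15879749] [ 3.29431631e-01  4.21313736e-01  2.48094264e-02  1.17458150e+00
 -2.37354011e-04  3.27218351e-02] 0.04915243680078265
[0.57226561 0.27091568 0.1628    ]
[0.57594044 0.27205244 0.15323273]
[0.57782873 0.27263655 0.12417492]
[0.57787311 0.27265028 0.11329411]
[-18.3, -8.1, -4.0] [-0.0, -0.0, -0.003]
[-22.1, -8.1, 5.6] [-0.001, -0.175, -0.003]
[-24.1, -8.1, 34.6] [-0.001, -0.349, -0.003]
[-24.2, -8.1, 45.5] [-0.001, -0.524, -0.003]
[0.49722729 0.25646988 0.18601373] [[209.82784615 213.79213321]] [[343.16726244 215.83008014]]
[0.49722003 0.25603801 0.18601373]
[[201.04960084 216.15531975]] [[347.87596026 221.35174906]]
[[218.5952655  211.43266978]] [[338.69083974 210.58127416]]
```

The two agree to within 0.5 mm. Moving on to the pre-tilt at 30°.

Request:
{"api": "step_arm", "payload": {"moves": [[[-8,-3,-2],[0,0,0],40],[[-18,-8,-2],[0,-0.05,0],40],[[-20,-8,2],[0,-0.11,0],40],[[-22,-8,6],[0,-0.175,0],40],[[-23,-8,16],[0,-0.24,0],40],[[-24,-8,26],[0,-0.3,0],40],[[-24,-8,34],[0,-0.35,0],40],[[-24,-8,34],[0,-0.35,0],40]]}}

```text
clock: 6.12
tcp_pos: [0.5723, 0.2712, 0.1209]
orientation: [0.169, -0.146, 0.974, 0.025]
wrist_force: [-1.9, -0.0, -3.9]
finger_gap: 0.0493
grip_force: 62.8
```

```bash
cat > c.py <<'E'
from h import *
s=telemetry.get_state();print(s["clock"],s["tcp_pos"],s["joint_pos"],s["finger_gap"])
p,r=cur();l=p+r.apply(LT);print("lip",l,l[:2]-FL,np.degrees(np.arcsin(-r.apply([1,0,0])[2])))
rel([lipose(.008,.107,.3,a) for a in(28,31,34,36,38,40,42,44,47,50,53,56,60)])
E
python3 c.py
```

```text
6.1167 [0.57225729 0.27115922 0.12085966] [ 0.31956238  0.23285978 -0.41232766  0.58255102 -0.0078083   0.0212268 ] 0.04926648542852378
lip [0.51154787 0.25258392 0.12706087] [0.00204787 0.00108392] 19.660653144979726
[-2.0, -0.2, 12.2] [-0.001, -0.146, -0.003]
[-2.9, -0.2, 8.9] [-0.002, -0.198, -0.003]
[-3.6, -0.2, 5.7] [-0.002, -0.25, -0.003]
[-4.0, -0.2, 3.5] [-0.002, -0.285, -0.003]
[-4.3, -0.2, 1.3] [-0.002, -0.32, -0.003]
[-4.5, -0.2, -0.9] [-0.002, -0.355, -0.003]
[-4.6, -0.2, -3.2] [-0.002, -0.39, -0.003]
[-4.7, -0.2, -5.4] [-0.002, -0.425, -0.003]
[-4.7, -0.2, -8.7] [-0.002, -0.477, -0.002]
[-4.5, -0.2, -12.1] [-0.002, -0.53, -0.002]
[-4.1, -0.2, -15.4] [-0.002, -0.582, -0.002]
[-3.5, -0.2, -18.7] [-0.002, -0.634, -0.002]
[-2.5, -0.3, -23.0] [-0.002, -0.704, -0.002]
```

Request:
{"api": "step_arm", "payload": {"moves": [[[-1,0,6],[0,-0.07,0],40],[[-2,0,12],[0,-0.146,0],40],[[-3,0,9],[0,-0.198,0],40],[[-3,0,9],[0,-0.198,0],40],[[-3,0,9],[0,-0.198,0],40]]}}

```text
clock: 6.53
tcp_pos: [0.5831, 0.2749, 0.1176]
orientation: [0.266, -0.143, 0.952, 0.04]
wrist_force: [0.4, 0.6, -3.0]
finger_gap: 0.0492
grip_force: 63.0
```

```bash
python3 c.py
```

```text
6.5333 [0.58306551 0.2748542  0.11756454] [ 0.32212358  0.1607588  -0.62603234  0.23856432 -0.01289405  0.0211829 ] 0.04917682505344355
lip [0.52241105 0.25626895 0.11087462] [0.01291105 0.00476895] 31.259307116087165
[8.6, -0.6, 3.6] [-0.001, 0.057, -0.002]
[7.0, -0.6, 0.6] [-0.001, 0.005, -0.002]
[5.7, -0.6, -2.5] [-0.001, -0.048, -0.002]
[4.9, -0.6, -4.5] [-0.002, -0.083, -0.002]
[4.1, -0.6, -6.6] [-0.002, -0.118, -0.002]
[3.5, -0.6, -8.8] [-0.002, -0.153, -0.002]
[2.9, -0.6, -10.9] [-0.002, -0.187, -0.002]
[2.3, -0.6, -13.1] [-0.002, -0.222, -0.002]
[1.7, -0.6, -16.3] [-0.002, -0.275, -0.002]
[1.2, -0.6, -19.6] [-0.002, -0.327, -0.002]
[0.9, -0.6, -23.0] [-0.002, -0.379, -0.002]
[0.8, -0.6, -26.3] [-0.002, -0.432, -0.002]
[0.9, -0.6, -30.8] [-0.002, -0.502, -0.002]
```

The lip is 4 mm high and 6 mm too far back. I correct that while tilting slowly through the pour angle.

Request:
{"api": "step_arm", "payload": {"moves": [[[4,-1,0],[0,0,0],40],[[6,-1,-1],[0,-0.03,0],40],[[6,-1,-2],[0,-0.06,0],40],[[5,-1,-4],[0,-0.085,0],40],[[4,-1,-6],[0,-0.11,0],40],[[4,-1,-7],[0,-0.13,0],40],[[4,-1,-8],[0,-0.15,0],40],[[4,-1,-8],[0,-0.15,0],40]]}}

```text
clock: 7.2
tcp_pos: [0.5768, 0.2723, 0.1223]
orientation: [0.338, -0.139, 0.929, 0.051]
wrist_force: [-0.6, -0.7, -3.2]
finger_gap: 0.0491
grip_force: 62.9
```

```bash
python3 c.py;  python3 - <<'E'
from h import *
a=crop("top",190,185,80,75,5);b=crop("side",290,190,80,75,5)
cv2.imwrite("pics/c5.png",np.hstack([a,b]))
E
```

```text
7.2 [0.57679823 0.27226189 0.12225567] [ 0.32287499  0.10588004 -0.80257038 -0.03496793 -0.0160615   0.01920209] 0.04907299676704207
lip [0.51781908 0.25415723 0.10604419] [0.00831908 0.00265723] 39.961961678545634
[6.8, 0.1, 10.2] [-0.001, 0.209, -0.002]
[4.9, 0.1, 7.5] [-0.001, 0.156, -0.002]
[3.1, 0.1, 4.6] [-0.001, 0.104, -0.002]
[2.0, 0.1, 2.7] [-0.001, 0.069, -0.002]
[0.9, 0.1, 0.8] [-0.001, 0.034, -0.002]
[-0.1, 0.1, -1.2] [-0.001, -0.001, -0.002]
[-1.0, 0.1, -3.3] [-0.001, -0.036, -0.002]
[-1.8, 0.0, -5.3] [-0.001, -0.07, -0.002]
[-3.0, 0.0, -8.5] [-0.001, -0.123, -0.002]
[-3.9, 0.0, -11.7] [-0.002, -0.175, -0.002]
[-4.7, 0.0, -14.9] [-0.002, -0.228, -0.002]
[-5.3, 0.0, -18.2] [-0.002, -0.28, -0.001]
[-5.9, 0.0, -22.6] [-0.002, -0.35, -0.001]
```

View pics/c5.png

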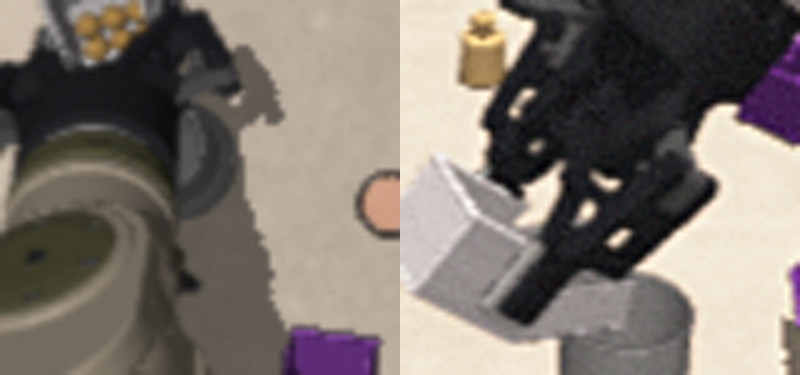

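At 40° the lip sits over the mouth, with the beads still in the back of the scoop (top view around (211,190)). I continue slowly.

Request:
{"api": "step_arm", "payload": {"moves": [[[0,0,-2],[0,-0.02,0],40],[[-1,0,-3],[0,-0.035,0],40],[[-1,0,-4],[0,-0.05,0],40],[[-2,0,-5],[0,-0.07,0],40],[[-2,0,-6],[0,-0.085,0],40],[[-2,0,-7],[0,-0.1,0],40],[[-3,0,-8],[0,-0.12,0],40],[[-3,0,-8],[0,-0.12,0],40]]}}

```text
clock: 7.97
tcp_pos: [0.5739, 0.2716, 0.1301]
orientation: [0.393, -0.136, 0.907, 0.059]
wrist_force: [0.4, -0.3, -2.8]
finger_gap: 0.0493
grip_force: 62.9
```

```bash
python3 c.py
```

```text
7.9667 [0.5739454 0.2715605 0.1301325] [ 0.32489509  0.08780084 -0.92559472 -0.2600543  -0.01950539  0.01839356] 0.049331357516803065
lip [0.51725321 0.25414424 0.10664209] [0.00775321 0.00264424] 46.84694615032209
[11.7, -0.1, 16.8] [-0.001, 0.329, -0.002]
[9.5, -0.1, 14.3] [-0.001, 0.277, -0.002]
[7.4, -0.1, 11.8] [-0.001, 0.224, -0.002]
[6.0, -0.1, 10.0] [-0.001, 0.189, -0.001]
[4.7, -0.1, 8.2] [-0.001, 0.154, -0.001]
[3.5, -0.1, 6.3] [-0.001, 0.12, -0.001]
[2.4, -0.1, 4.4] [-0.001, 0.085, -0.001]
[1.3, -0.1, 2.5] [-0.001, 0.05, -0.001]
[-0.2, -0.1, -0.5] [-0.001, -0.003, -0.001]
[-1.5, -0.1, -3.6] [-0.001, -0.055, -0.001]
[-2.7, -0.1, -6.7] [-0.001, -0.107, -0.001]
[-3.7, -0.1, -9.9] [-0.001, -0.16, -0.001]
[-4.8, -0.1, -14.2] [-0.001, -0.23, -0.001]
```

Request:
{"api": "step_arm", "payload": {"moves": [[[0,0,-1],[0,-0.02,0],40],[[-1,0,-3],[0,-0.04,0],40],[[-2,0,-4],[0,-0.06,0],40],[[-2,0,-5],[0,-0.08,0],40],[[-3,0,-7],[0,-0.107,0],40],[[-3,0,-7],[0,-0.107,0],40],[[-3,0,-7],[0,-0.107,0],40],[[-3,0,-7],[0,-0.107,0],40]]}}

```text
clock: 8.63
tcp_pos: [0.5729, 0.2716, 0.1387]
orientation: [0.441, -0.133, 0.885, 0.066]
wrist_force: [0.4, 0.2, -1.2]
finger_gap: 0.0494
grip_force: 62.9
```

```bash
python3 c.py|tail -8;cat >beads.py <<'E'
from h import *
for n,(c,r) in (("top",(185,160)),("side",(280,190))):
    im=imaging.read_camera(n)[r:r+130,c:c+110];h=cv2.cvtColor(im,cv2.COLOR_RGB2HSV)
    m=((h[...,0]>8)&(h[...,0]<28)&(h[...,1]>110)&(h[...,2]>90)).astype(np.uint8)
    k,_,st,ce=cv2.connectedComponentsWithStats(m);print(n,[(s[4],*np.round(q+[c,r])) for s,q in zip(st[1:],ce[1:]) if s[4]>3])
E
python3 beads.py
```

```text
[10.4, -0.5, 11.9] [-0.002, 0.225, -0.001]
[9.1, -0.5, 10.1] [-0.002, 0.19, -0.001]
[7.8, -0.5, 8.3] [-0.002, 0.156, -0.001]
[6.0, -0.5, 5.5] [-0.002, 0.103, -0.001]
[4.3, -0.5, 2.5] [-0.002, 0.051, -0.001]
[2.8, -0.5, -0.4] [-0.002, -0.001, -0.001]
[1.5, -0.5, -3.5] [-0.002, -0.054, -0.001]
[-0.1, -0.5, -7.7] [-0.002, -0.124, -0.001]
top [(np.int32(77), np.float64(192.0), np.float64(162.0))]
side [(np.int32(74), np.float64(306.0), np.float64(201.0))]
```

Both cameras show the scoop empty (the remaining blobs are the carton and the weight), and the load has dropped by 1.8 N. A little more tilt to be sure, then retreat.

Request:
{"api": "step_arm", "payload": {"moves": [[[2,0,-3],[0,-0.05,0],40],[[1,0,-6],[0,-0.1,0],40],[[0,0,-8],[0,-0.124,0],40],[[0,0,-8],[0,-0.124,0],40],[[0,0,-8],[0,-0.124,0],40],[[0,0,-8],[0,-0.124,0],40]]}}

```text
clock: 9.23
tcp_pos: [0.5924, 0.2862, 0.1596]
orientation: [0.478, -0.128, 0.866, 0.069]
wrist_force: [-0.3, -0.4, -2.2]
finger_gap: 0.0491
grip_force: 63.0
```

```bash
cat > d.py <<'E'
from h import *
s=telemetry.get_state();print(s["clock"],s["tcp_pos"],s["joint_pos"],s["wrist_force"])
g=SC+5.7e-3*np.array([np.cos(SY),np.sin(SY)])
t=[lipose(.008,.16,.3,a) for a in(40,20,0)]+[([*g,z],tool(SY)) for z in(.16,.03,.0048)]
rel(t)
E
python3 beads.py; python3 d.py
```

```text
top [(np.int32(76), np.float64(192.0), np.float64(162.0))]
side [(np.int32(48), np.float64(305.0), np.float64(199.0))]
9.3333 [0.59255399 0.28614787 0.15985705] [ 0.35240829  0.12934754 -1.02691681 -0.59311684 -0.05319958  0.02908953] [-0.48232323  0.44226301 -1.93485653]
[-3.3, -8.8, -25.5] [-0.009, 0.31, -0.002]
[14.4, -8.7, -12.2] [-0.008, 0.659, -0.004]
[35.6, -8.6, -5.7] [-0.008, 1.009, -0.005]
[97.0, -258.3, -152.4] [0.119, 1.004, 0.224]
[207.0, -257.8, -83.1] [0.119, 1.004, 0.224]
[228.3, -257.7, -69.6] [0.119, 1.004, 0.224]
```

Request:
{"api": "step_arm", "payload": {"moves": [[[0,-4,-12],[0,0.1,0],40],[[-2,-8,-22],[0,0.21,0],40],[[-3,-9,-25],[0,0.31,0],40],[[2,-9,-22],[0,0.42,0],40],[[8,-9,-17],[0,0.54,0],40],[[14,-9,-12],[0,0.66,0],40],[[21,-9,-10],[0,0.78,0],40],[[28,-9,-8],[0,0.9,0],40]]}}

```text
clock: 10.0
tcp_pos: [0.575, 0.2714, 0.143]
orientation: [0.096, -0.145, 0.985, 0.012]
wrist_force: [1.0, 1.4, -1.7]
finger_gap: 0.0498
grip_force: 63.0
```

```bash
python3 beads.py; python3 d.py
```

```text
top [(np.int32(20), np.float64(200.0), np.float64(161.0))]
side []
10.1 [0.57739119 0.27150554 0.13849813] [ 0.31809783  0.32725398 -0.18650967  0.86817859 -0.00899553  0.02601767] [ 0.80392992 -0.5082436  -1.64400171]
[-6.0, 0.8, -37.3] [-0.008, -0.509, -0.007]
[-3.7, 0.9, -15.3] [-0.006, -0.16, -0.008]
[6.1, 0.9, 4.6] [-0.005, 0.189, -0.009]
[154.9, -248.9, -50.5] [0.019, 0.189, 0.242]
[179.3, -248.4, 77.2] [0.019, 0.189, 0.242]
[184.1, -248.3, 101.9] [0.019, 0.189, 0.242]
```

Request:
{"api": "step_arm", "payload": {"moves": [[[3,0,-12],[0,0.1,0],40],[[8,-10,-20],[0,0.189,0],40],[[28,-45,-24],[0,0.189,0.04],40],[[52,-85,-28],[0,0.189,0.08],40],[[76,-124,-33],[0,0.189,0.12],40],[[100,-162,-38],[0.01,0.189,0.16],40],[[123,-198,-43],[0.015,0.189,0.2],40],[[143,-230,-48],[0.019,0.189,0.242],40]]}}

```text
clock: 10.77
tcp_pos: [0.4995, 0.0172, 0.1604]
orientation: [0.005, -0.024, 1.0, 0.0]
wrist_force: [0.6, -0.6, -1.6]
finger_gap: 0.0491
grip_force: 63.2
```

Request:
{"api": "step_arm", "payload": {"moves": [[[10,-19,10],[0,0,0],40],[[10,-19,40],[0,0,0],40],[[10,-19,75],[0,0,0],40],[[10,-19,100],[0,0,0],40],[[10,-19,100],[0,0,0],40],[[10,-19,100],[0,0,0],40]]}}

```text
clock: 11.27
tcp_pos: [0.4904, -0.0004, 0.0601]
orientation: [0.003, -0.025, 1.0, 0.001]
wrist_force: [0.6, 0.6, -0.8]
finger_gap: 0.0495
grip_force: 62.9
```

```bash
python3 d.py
```

```text
11.2667 [ 4.90417184e-01 -3.60842789e-04  6.00656197e-02] [-0.16642549  0.27221822 -0.45835741  0.83522948  0.00295076 -0.2161231 ] [ 0.55345385  0.60688006 -0.81664357]
[-99.7, 268.1, -115.2] [-0.086, -0.689, -0.24]
[-101.4, 268.5, -93.1] [-0.043, -0.342, -0.248]
[-95.6, 267.0, -71.7] [0.001, 0.006, -0.25]
[-3.4, -12.8, -99.9] [0.002, 0.006, 0.001]
[-2.7, -13.1, 30.1] [0.002, 0.006, 0.001]
[-2.5, -13.1, 55.3] [0.002, 0.006, 0.001]
```

Request:
{"api": "step_arm", "payload": {"moves": [[[-1,-6,20],[0,0.006,0],40],[[-2,-10,38],[0,0.006,0],40],[[-2,-10,48],[0,0.006,0],40],[[-2,-10,52],[0,0.006,0],40],[[-2,-10,54],[0,0.006,0],40],[[-2,-10,54],[0,0.006,0],40],[[-2,-10,54],[0,0.006,0],40]]}}

```text
clock: 11.85
tcp_pos: [0.4958, -0.0103, 0.0077]
orientation: [0.001, -0.025, 1.0, 0.001]
wrist_force: [-0.3, -0.7, -2.0]
finger_gap: 0.0495
grip_force: 63.0
```

Request:
{"api": "step_arm", "payload": {"moves": [[[0,0,1],[0,0,0],40],[[0,0,2],[0,0,0],40],[[0,0,3],[0,0,0],40],[[0,0,3],[0,0,0],40],[[0,0,3],[0,0,0],40]]}}

```text
clock: 12.27
tcp_pos: [0.4956, -0.0104, 0.0048]
orientation: [0.001, -0.025, 1.0, 0.001]
wrist_force: [-2.5, 1.1, 7.4]
finger_gap: 0.0493
grip_force: 63.8
```

Touching the table at 7 N. Release and rise.

Request:
{"api": "step_arm", "payload": {"moves": [[[0,0,0],[0,0,0],55],[[0,0,0],[0,0,0],65],[[0,0,0],[0,0,0],78],[[0,0,0],[0,0,0],78],[[0,0,-30],[0,0,0],78],[[0,0,-70],[0,0,0],78],[[0,0,-110],[0,0,0],84],[[0,0,-150],[0,0,0],84]]}}

```text
clock: 12.93
tcp_pos: [0.4944, -0.0106, 0.1549]
orientation: [-0.001, -0.025, 1.0, 0.001]
wrist_force: [1.5, -0.6, 0.0]
finger_gap: 0.0836
grip_force: 0.0
```

```bash
python3 - <<'E'
from h import *
a=crop("top",190,185,140,75,5)[:,:];b=crop("side",290,160,140,112,5)[:225*2]
a=cv2.resize(a,(560,300));b=cv2.resize(b[:375],(560,300))
cv2.imwrite("pics/c6.png",np.vstack([a,b]))
E
cat > e.py <<'E'
from h import *
s=telemetry.get_state();print(s["clock"],s["tcp_pos"],s["joint_pos"],s["wrist_force"])
rel([([*FL,z],tool(FY)) for FY in (.0,.3) for z in(.17,.048)])
E
python3 e.py
```

```text
13.0333 [ 0.49939976 -0.01144657  0.16036245] [-0.18478978  0.1932603  -0.28990817  1.07636283  0.00169212 -0.23458015] [0.24934392 1.13936173 0.98297094]
[-23.3, 262.1, -9.6] [-0.001, 0.011, 0.05]
[-21.9, 262.2, 112.4] [-0.001, 0.011, 0.05]
[-23.3, 262.1, -9.6] [-0.002, 0.011, -0.25]
[-21.9, 262.2, 112.4] [-0.002, 0.011, -0.25]
```

View pics/c6.png

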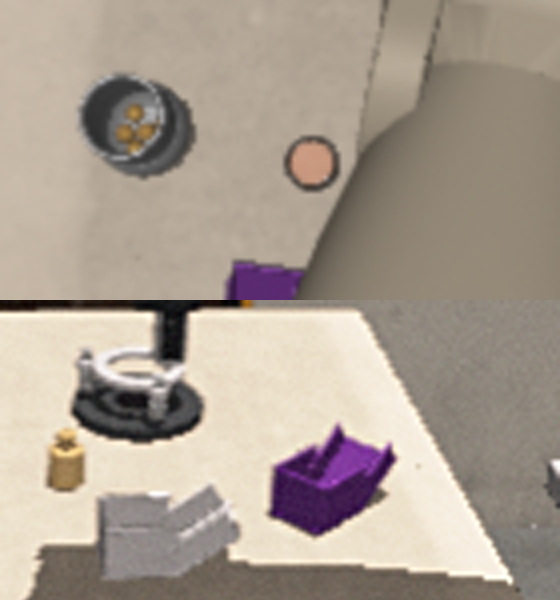

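The beads are in the flask (top view around (223,216)), the flask has not moved, and the scoop stands upright. On to the flask.

Request:
{"api": "step_arm", "payload": {"moves": [[[-3,30,-10],[0,0.005,0],85],[[-6,70,-10],[0,0.01,0],85],[[-10,110,-10],[0,0.01,0.01],85],[[-14,150,-10],[0,0.01,0.02],85],[[-18,190,-10],[0,0.01,0.03],85],[[-21,225,-10],[0,0.01,0.04],85],[[-23,250,-10],[0,0.01,0.05],85],[[-23,260,-10],[0,0.01,0.05],85]]}}

```text
clock: 13.7
tcp_pos: [0.5047, 0.2534, 0.1632]
orientation: [-0.005, -0.001, 1.0, 0.001]
wrist_force: [-0.3, -0.2, -0.8]
finger_gap: 0.0851
grip_force: 0.0
```

Request:
{"api": "step_arm", "payload": {"moves": [[[0,2,0],[0,0,0],85],[[0,2,0],[0,0,0],85]]}}

```text
clock: 13.87
tcp_pos: [0.5047, 0.252, 0.1634]
orientation: [-0.006, -0.0, 1.0, 0.0]
wrist_force: [1.2, 0.4, -0.5]
finger_gap: 0.0847
grip_force: 0.0
```

```bash
python3 e.py
```

```text
13.8667 [0.5046707  0.25201022 0.1634293 ] [ 0.31861406  0.32869126 -0.10047482  1.15220819  0.00412468  0.31769591] [ 1.20567105  0.44185759 -0.46464959]
[-4.8, -0.5, -6.6] [0.001, -0.011, 0.001]
[-6.1, -0.6, 115.4] [0.001, -0.011, 0.001]
[-4.8, -0.5, -6.6] [0.002, -0.011, -0.299]
[-6.1, -0.6, 115.4] [0.002, -0.011, -0.299]
```

Request:
{"api": "step_arm", "payload": {"moves": [[[-5,0,0],[0,-0.01,0],85],[[-5,0,20],[0,-0.01,0],85],[[-6,0,45],[0,-0.01,0],85],[[-6,0,70],[0,-0.01,0],85],[[-6,0,95],[0,-0.01,0],85],[[-6,0,112],[0,-0.01,0],85],[[-6,0,115],[0,-0.01,0],85],[[-6,0,115],[0,-0.01,0],85]]}}

```text
clock: 14.53
tcp_pos: [0.5093, 0.2504, 0.048]
orientation: [-0.001, 0.001, 1.0, 0.0]
wrist_force: [0.3, -0.4, 0.4]
finger_gap: 0.0848
grip_force: 0.0
```

```bash
python3 e.py
```

```text
14.5333 [0.5093032  0.25043804 0.04801954] [ 0.31495649  0.42055046 -0.26951046  0.88313632  0.00116425  0.3174441 ] [ 0.29567171 -0.39964892  0.42149265]
[0.1, 1.1, -122.0] [0.0, -0.003, -0.002]
[-0.2, 1.1, 0.0] [0.0, -0.003, -0.002]
[0.1, 1.1, -122.0] [0.001, -0.003, -0.302]
[-0.2, 1.1, 0.0] [0.001, -0.003, -0.302]
```

Request:
{"api": "step_arm", "payload": {"moves": [[[0,1,0],[0,0,0],72],[[0,1,0],[0,0,0],64],[[0,1,0],[0,0,0],50],[[0,1,0],[0,0,0],50],[[0,1,0],[0,0,0],50],[[0,1,0],[0,0,0],50],[[0,1,0],[0,0,0],50],[[0,1,0],[0,0,0],50]], "grip_force": 80}}

```text
clock: 15.2
tcp_pos: [0.5116, 0.2533, 0.0513]
orientation: [0.002, 0.0, 1.0, 0.001]
wrist_force: [0.5, -2.4, 5.4]
finger_gap: 0.0565
grip_force: 84.7
```

Request:
{"api": "step_arm", "payload": {"moves": [[[0,0,-5],[0,0,0],50],[[0,0,-20],[0,0,0],50],[[0,0,-45],[0,0,0],50],[[0,0,-70],[0,0,0],50],[[0,0,-95],[0,0,0],50],[[0,0,-110],[0,0,0],50],[[0,0,-112],[0,0,0],50],[[0,0,-112],[0,0,0],50]]}}

```text
clock: 15.87
tcp_pos: [0.5106, 0.2535, 0.1622]
orientation: [0.001, 0.0, 1.0, 0.001]
wrist_force: [0.1, -0.1, -3.5]
finger_gap: 0.0563
grip_force: 85.6
```

```bash
cat > f.py <<'E'
from h import *
s=telemetry.get_state();print(s["clock"],s["tcp_pos"],s["joint_pos"],s["wrist_force"])
rel([([*RG,z],tool(0)) for z in(.16,.105,.085,.07)])
E
python3 f.py
```

```text
15.8667 [0.51062657 0.2534821  0.16223733] [ 0.31913029  0.32979257 -0.10185817  1.13629289  0.00159566  0.31920868] [ 0.14893736 -0.10142843 -3.48972168]
[23.1, -507.0, 1.0] [0.002, 0.002, -0.0]
[23.2, -507.1, 56.0] [0.002, 0.002, -0.0]
[23.3, -507.2, 76.0] [0.002, 0.002, -0.0]
[23.3, -507.2, 91.0] [0.002, 0.002, -0.0]
```

Request:
{"api": "step_arm", "payload": {"moves": [[[0,-10,0],[0,0,0],50],[[1,-30,0],[0,0,0],50],[[3,-60,0],[0,0,0],50],[[5,-95,0],[0,0,0],50],[[7,-130,0],[0,0,0],50],[[9,-165,0],[0,0,0],50],[[11,-200,0],[0,0,0],50],[[12,-235,0],[0,0,0],50]]}}

```text
clock: 16.53
tcp_pos: [0.4957, 0.0163, 0.1588]
orientation: [-0.002, 0.0, 1.0, 0.001]
wrist_force: [0.2, -0.2, -2.4]
finger_gap: 0.0564
grip_force: 85.7
```

Request:
{"api": "step_arm", "payload": {"moves": [[[1,-35,0],[0,0,0],50],[[3,-70,0],[0,0,0],50],[[5,-105,0],[0,0,0],50],[[7,-140,0],[0,0,0],50],[[9,-175,0],[0,0,0],50],[[10,-205,0],[0,0,0],50],[[11,-230,0],[0,0,0],50],[[11,-245,0],[0,0,0],50]]}}

```text
clock: 17.2
tcp_pos: [0.4851, -0.2295, 0.1584]
orientation: [-0.001, 0.002, 1.0, 0.001]
wrist_force: [-0.4, 0.1, -2.7]
finger_gap: 0.0562
grip_force: 85.7
```

```bash
python3 f.py
```

```text
17.2 [ 0.48507507 -0.22946056  0.158422  ] [-5.91636096e-01  2.75414692e-01 -1.87303337e-01  1.11184510e+00
  2.56382628e-04 -5.88398579e-01] [-0.40825821  0.09996016 -2.72581826]
[-2.5, -24.0, -1.6] [0.002, -0.003, -0.003]
[-2.7, -24.2, 53.4] [0.002, -0.003, -0.003]
[-2.7, -24.2, 73.4] [0.002, -0.003, -0.003]
[-2.8, -24.2, 88.4] [0.002, -0.003, -0.003]
```

Request:
{"api": "step_arm", "payload": {"moves": [[[-1,-12,0],[0,0,0],50],[[-2,-22,10],[0,0,0],50],[[-2,-24,25],[0,0,0],50],[[-2,-24,40],[0,0,0],50],[[-2,-24,48],[0,0,0],50],[[-2,-24,48],[0,0,0],50],[[-2,-24,48],[0,0,0],50]]}}

```text
clock: 17.78
tcp_pos: [0.4884, -0.2497, 0.1115]
orientation: [-0.001, -0.0, 1.0, 0.001]
wrist_force: [-1.0, 1.1, -2.7]
finger_gap: 0.0564
grip_force: 85.7
```

```bash
python3 f.py
python3 - <<'E'
from h import *
p,r=cur();c=p.copy()
t=np.linspace(0,6.28,80)
for z,rr in((p[2]+.045,.029),(p[2]-.02,.035)):
    q=proj("side",np.c_[p[0]+rr*np.cos(t),p[1]+rr*np.sin(t),0*t+z]);print(q.min(0),q.max(0))
a=crop("side",290,140,70,60,8);cv2.imwrite("pics/c7.png",a)
E
```

```text
17.7833 [ 0.48843737 -0.24966125  0.11154579] [-0.61957978  0.32996563 -0.23288347  1.01106317  0.00125701 -0.62053696] [-0.98001384  1.07658144 -2.72526133]
[1.0, -3.7, -48.5] [0.003, -0.002, 0.001]
[0.9, -3.9, 6.5] [0.003, -0.002, 0.001]
[0.9, -3.9, 26.5] [0.003, -0.002, 0.001]
[0.9, -4.0, 41.5] [0.003, -0.002, 0.001]
[316.78867701 142.40975274] [334.3168934  148.32406294]
[314.58706484 159.65218281] [335.24330957 167.55321368]
```

View pics/c7.png

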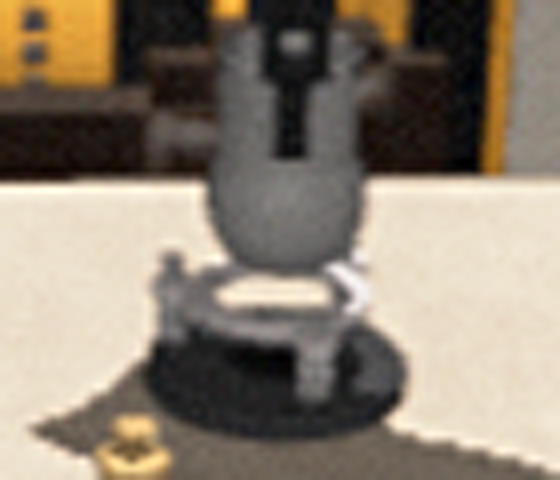

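The flask is upright just above the ring: neck at cols 317–335, ring centre at about col 325, so it is aligned in x. y still needs −4 mm, then I lower to the seat.

Request:
{"api": "step_arm", "payload": {"moves": [[[0,-2,0],[0,0,0],50],[[0,-4,4],[0,0,0],50],[[0,-4,9],[0,0,0],50],[[0,-4,14],[0,0,0],50],[[0,-4,18],[0,0,0],50],[[0,-4,18],[0,0,0],50],[[0,-4,18],[0,0,0],50]]}}

```text
clock: 18.42
tcp_pos: [0.4884, -0.2545, 0.0938]
orientation: [-0.001, 0.0, 1.0, 0.001]
wrist_force: [0.5, 0.1, -3.0]
finger_gap: 0.0563
grip_force: 85.7
```

```bash
python3 f.py
```

```text
18.4167 [ 0.48841062 -0.25449657  0.09376292] [-0.62673209  0.3481044  -0.25408112  0.97083982  0.0010801  -0.6263984 ] [ 0.54588675  0.14397828 -3.03080169]
[1.0, 1.1, -66.2] [0.002, -0.001, -0.0]
[0.9, 1.0, -11.2] [0.002, -0.001, -0.0]
[0.9, 1.0, 8.8] [0.002, -0.001, -0.0]
[0.9, 0.9, 23.8] [0.002, -0.001, -0.0]
```

Request:
{"api": "step_arm", "payload": {"moves": [[[0,1,2],[0,0,0],50],[[0,1,4],[0,0,0],50],[[0,1,6],[0,0,0],50],[[0,1,8],[0,0,0],50],[[0,1,9],[0,0,0],50],[[0,1,10],[0,0,0],50],[[0,1,10],[0,0,0],50],[[0,1,10],[0,0,0],50]]}}

```text
clock: 19.08
tcp_pos: [0.4892, -0.2539, 0.0848]
orientation: [0.0, 0.0, 1.0, 0.001]
wrist_force: [0.2, 1.3, 3.4]
finger_gap: 0.0565
grip_force: 86.0
```

Contact with the ring (net +6 N, lateral small). Now I press.

Request:
{"api": "step_arm", "payload": {"moves": [[[0,0,2],[0,0,0],50],[[0,0,4],[0,0,0],50],[[0,0,6],[0,0,0],50],[[0,0,8],[0,0,0],50],[[0,0,10],[0,0,0],50],[[0,0,12],[0,0,0],50],[[0,0,13],[0,0,0],50],[[0,0,13],[0,0,0],50]]}}

```text
clock: 19.75
tcp_pos: [0.4894, -0.254, 0.0724]
orientation: [0.001, 0.0, 1.0, 0.0]
wrist_force: [-1.2, 1.7, 11.9]
finger_gap: 0.0561
grip_force: 87.2
```

Request:
{"api": "step_arm", "payload": {"moves": [[[0,0,1],[0,0,0],50],[[0,0,2],[0,0,0],50],[[0,0,2],[0,0,0],50],[[0,0,2],[0,0,0],50],[[0,0,2],[0,0,0],50]]}}

```text
clock: 20.17
tcp_pos: [0.4897, -0.254, 0.0721]
orientation: [0.001, 0.0, 1.0, -0.0]
wrist_force: [-3.6, 4.9, 22.1]
finger_gap: 0.0565
grip_force: 88.3
```

Force rose from 12 to 22 N with almost no motion, so the ring is on its stop. One check picture.

Run:
```python
from h import *
a=cv2.resize(crop("side",290,140,110,100,5),(528,480))
im=imaging.read_camera("top")[205:245,372:422,::-1];b=cv2.resize(im,(272,218),interpolation=cv2.INTER_CUBIC)
cv2.imwrite("pics/c8.png",np.hstack([a,cv2.copyMakeBorder(b,0,480-218,0,0,0)]))
s=telemetry.get_state();print(s["clock"],s["tcp_pos"],s["wrist_force"])
```

```text
20.2667 [ 0.4896938  -0.25401135  0.07208773] [-4.04258884  4.61680075 20.48885136]
```

View pics/c8.png

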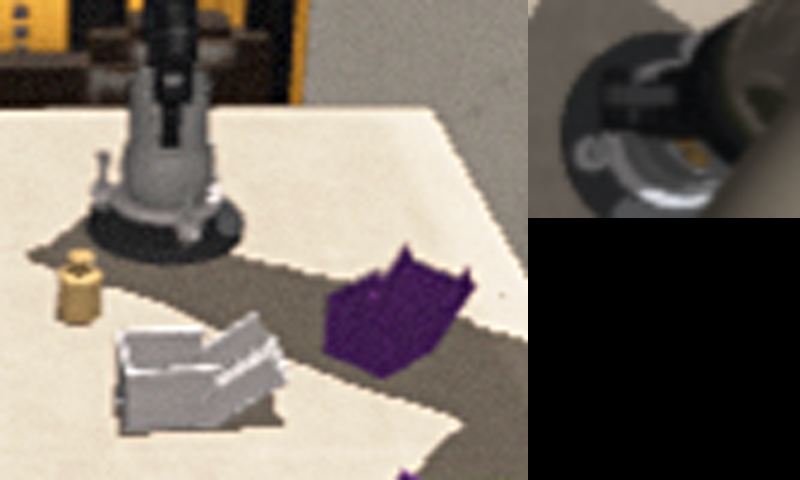

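The flask is upright and centred in the ring around side pixel (324,183), with the ring low against the base and the posts standing above it. The scoop is upright at about (331,217). Handing in.

```bash
python3 -c "
from workcell import env
print(env.hand_in())"
```

```text
the job is handed in; nothing more can be done
None
```

The job is handed in at about 20 s of the 67 s allowed, with no verdict shown: the beads were poured into the flask, the scoop is back upright on the table, and the flask is gripped and pressed down in the cradle at about 20 N; all six beads were never counted in one picture (four visible in the flask, none seen elsewhere).

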